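Hold a setting rod through two guide bushes against a sprung gauge head

ROBOT

A 6-joint arm with a two-finger parallel gripper is mounted at the origin on the work surface. World frame = base frame: x ahead of the robot, y to its left, z up, the work surface at z = 0. Lengths are in m, angles in rad, forces in N, time in s.
With the tool pointing down it reaches from about 0.35 to 0.925 m from the base axis. Payload 6.4 kg.
Tool frame: the origin (TCP) lies at the very end of the fingers, on their centre line; the grasp point (between the pads) lies 19 mm behind it; z points along the fingers, y is the line along which they close (so a half turn about z gives the same grasp; the last joint's range is limited). The gripper opens to 85 mm and grips with 20 to 120 N. Pads are 22 mm wide; open, the fingers measure 114 mm over their backs; the gripper's body (76 mm by 85 mm) begins 54 mm behind the grasp point. The pads swing forward as they close: fully open they stand 13 mm farther back than shut.
Start: joints at [-1.328, 0.245, 1.558, -0, 1.339, -0.174], TCP at [0.263, -0.594, 0.231] pointing down, gripper open.
Joint ranges: [-3.13, 3.13], [-1.02, 2.26], [0.13, 2.54], [-0.95, 4.09], [0.21, 2.88], [-2.74, 2.74]. Speed limits (rad/s): [2.57, 2.57, 3.14, 3.14, 3.14, 3.14].

INTERFACE

Orientations are given as a rotation vector (axis times angle).
In Python, from station import * gives the robot as it stands.
- The arm moves only by the shell command python3 -m handwheel 'ROWS' [OPENING] [FORCE]. ROWS is text: rows parted by semicolons, each of 6 numbers parted by spaces: the shift along the tool's x, y, z in units of 15 cm (1.0 is 15 cm), then the turn, a rotation vector about the tool's x, y, z in units of 45 degrees (1.0 is 45 degrees). A call has 1 to 5 rows; each row is the pose to reach, as a shift and turn from the pose commanded when the call began, along the tool's axes at that moment; what a row does not reach only later rows make up. A row lasts 1/10 s, in which the tool goes at most 50 mm and 8.59 degrees, less where a joint would pass 70% of its speed; a pose out of reach is approached as far as the arm can. A call with a number of a shift or a turn outside -1 to 1 is refused whole. A call with a gripper value outside its range is refused whole. OPENING is the opening, from 0 (shut) to 1 (fully open), set as the call begins (- or left out, the last holds). The fingers move at their own pace and stop on an object; FORCE is the grip in N (left out, the last holds). Time passes only in rows, so rows that repeat a pose let the fingers close. It gives the time, the measured TCP pose, the force, the opening and the grip force at its end, in the units of the state.
- read_state(): the state, without advancing time (a new reading comes with each control period).
- grab_frame(name): name is "scene" or "top" or "wrist"; returns a dict with "frame" (480x640x3 uint8, blue, green, red), "range_z" (480x640 float32, m along the optical axis (not along the pixel's ray), 0 where there is no reading), "fx", "fy", "cx", "cy" (pixels), "R" (3x3) and "t" (3): a world point X has camera coordinates R X + t; the wrist camera has in their place "tool_from_camera" (4x4, takes a point from camera to tool coordinates, whose origin is the TCP and whose axes are the flange's). Camera axes: x right, y down, z forward; pixel columns grow to the right and rows downward; lengths in m; the calibration is good to about 2 mm. A picture is of the moment at which its call begins: read the wrist's pose just before it.
- close_job(): hands the job in; it is judged then, once.
Trained networks look in the newest picture that a camera, given by its name, has taken for a name from the list of things; names that differ only in an ending like _2 or _b are one class to them, and where a whole thing is asked for, a point or a joint stands for the part that bears it (a point fixed in the world has none). Each returns a list of dicts, best first, with "confidence" (0 to 1); they miss things now and then, are a little off and sometimes report something else, mostly with a low value. They report only what shows in the picture. A call takes as long as a camera call. They do not tell look-alikes from the thing itself.
- boxes_of(camera, target): "at" ([x, y, z] in m, in world coordinates, good to about 4 mm: the middle of the surface that is visible of it).
- outline_of(camera, target): "pixels" (480x640 bool, what is visible of it).
The state is a dict: "time_s": time; "joint_pos": joint angles; "qd": joint speeds; "joint_torque": joint torques, N m; "eef_pos": TCP position; "orientation": TCP orientation; "contact_force": force on the tool from outside, world axes, zero at the start; "torque": the same for the moment, N m; "width": finger opening in m; "finger_force": force on a finger pad.
Only numpy, scipy, OpenCV 4.12 (cv2) and the standard library are available. Lean on these libraries where they do the work, as an engineer would, in place of code of your own. Each camera call takes 0.05 s, during which the arm holds its last target. There are 200 camera calls.

TASK

Check the displacement sensor on the aluminium jig: take the blue-gripped setting rod from its wooden rest by the grip, thread its tapered end through the near bush and then the far bush, and push it fully home until its collar sits against the near bush's flange, which presses the sensor's sprung red tip in. Finish while still gripping the rod and holding it home against the spring, as the reading is taken then; leave the yellow-gripped rod, the hand-held meter, the battery pack and the circuit board where they are.

Things in the scene. Friction and masses are not known exactly. Their poses are not given: they have to be found in the camera images.
- jig: Fixed jig: aluminium base plate 200 x 80 x 15 mm; origin at the centre of its underside, on the table. The rod is pushed in along +x; the bore axis lies at y = 0, 62 mm up. Two posts (44 mm wide, 84 mm high) hold the bushes at x = -84 to -68 and -14 to +2 mm; the sensor (20 mm steel barrel in a black clamp, 76 mm high) is at x = +27 to +106 mm. Nothing stands at x below -87 mm.
- near_bush (a point): Centre of the mouth of the near brass bush, on the bore axis, on the outer (-x) face of its flange (25 mm diameter, 3 mm thick). The bush is 21 mm long; bore 11.6 mm. Its axes are the jig's.
- far_bush (a point): The same point of the far bush, 70 mm farther along the bore axis. Same bush: 21 mm long, bore 11.6 mm, flange 25 mm diameter.
- probe (a joint): How far the sensor's sprung tip is pressed in: 0 at rest, grows along the jig's +x, stop at 0.012 m; 0.008 m when the blue rod is fully home. It resists with 4 N at rest, rising to 6 N at 8 mm, and pushes a rod that is let go back out.
- probe_face (a point): Centre of the flat front face of the sprung red sensor tip (16 mm diameter disc), on the bore axis; at rest 97 mm beyond the near bush's mouth.
- rod_grip (a point): Blue-gripped rod (to be used), loose, 80 to 135 g: centre of its grip, on its axis; x points along the rod to the tip. Grip: round, 20 mm diameter, from 27 mm behind to 28 mm ahead of this point. Then the steel collar, 25 mm diameter, 5 mm thick, front face 33 mm ahead; then the shank, 10 mm diameter, 105 mm long. It starts lying level, axis 48 mm above the table.
- rod_tip (a point): Tip of the blue-gripped rod, on its axis, 138 mm ahead of its grip's centre; same axes. The last 10 mm taper to 4.4 mm diameter. With the rod fully home this point is 105 mm beyond the near bush's mouth.
- rest: Fixed wooden rest, base 150 x 150 x 12 mm, origin at the centre of its underside. The rods lie along its x, tips to +x, at y = -42 and +42 mm (which is where varies), grip centres at x = -65 mm. V notches (posts 34 mm wide, tops 52 mm above the table) stand at x = -22 and +36 mm under the shanks; the grips are free, 26 mm of air beneath.
- spare_grip (a point): Yellow-gripped setting rod, not wanted: centre of its yellow grip. Made like the blue one, but its shank is only 80 mm long. It lies in the other pair of notches.
- meter_mid (a point): Hand-held multimeter, black face in an orange holster, 90 x 190 x 45 mm, loose, lying on its back: centre of its body, 18 mm up.
- battery_mid (a point): Blue battery pack, 70 x 150 x 65 mm, loose: its centre.
- board_mid (a point): Small green circuit board on brass standoffs, 75 x 55 x 28 mm, loose: its centre, 14 mm up.
Things that resemble listed ones, but are neither listed nor needed, are in the scene too. Several things have the shape of the rest; the one meant has the colours described above. What is shaped like the part that bears rod_grip but turquoise is not meant.

How it is judged:
On the way, in this order (a step that is already met when the one before it is completed fails the run):
1. the blue-gripped rod is lifted clear of its rest by the grip (height (world z) of rod_grip above 0.062 m and contact force between rod and rest below 0.05 N and contact force between the fingers and rod above 3 N and distance between the grasp point and rod_grip below 0.045 m), for 0.1 s.
2. its tip has passed through the near bush, not yet the far one (y of rod_tip in the frame of jig between -0.004 and 0.004 m and z of rod_tip in the frame of jig between 0.058 and 0.066 m and angle between the x axis of rod_tip and the x axis of jig, either way round below 0.12 rad and x of rod_tip in the frame of jig between -0.064 and -0.02 m).
3. it spans both bushes (y of rod_tip in the frame of jig between -0.003 and 0.003 m and z of rod_tip in the frame of jig between 0.059 and 0.065 m and angle between the x axis of rod_tip and the x axis of jig, either way round below 0.12 rad and x of rod_tip in the frame of jig above 0.005 m).
At the end, for the whole second after the job is handed in: Blue rod through both bushes (tip within 3 mm of the axis, 0.06 rad), collar within 3 mm of the near flange, sensor tip in over 5 mm, rod still, fingers on its grip (over 3 N, within 45 mm of its centre). Yellow rod, meter, battery and board within 20 mm of their starts (y of rod_tip in the frame of jig between -0.003 and 0.003 m and z of rod_tip in the frame of jig between 0.059 and 0.065 m and angle between the x axis of rod_tip and the x axis of jig, either way round below 0.06 rad and x of rod_tip in the frame of jig above 0.015 m and value of joint probe above 0.005 m and linear speed of rod below 0.02 m/s and contact force between the fingers and rod above 3 N and distance between the grasp point and rod_grip below 0.045 m and distance of each of spare_grip, meter_mid, battery_mid, board_mid from where it was at the start of the episode below 0.02 m); the arm keeps its last pose, push and grip.
It fails at once if the yellow-gripped rod is shifted by more than 20 mm (distance of spare_grip from where it was at the start of the episode above 0.02 m).
It fails at once if the hand-held meter is shifted by more than 20 mm (distance of meter_mid from where it was at the start of the episode above 0.02 m).
It fails at once if the battery pack is shifted by more than 20 mm (distance of battery_mid from where it was at the start of the episode above 0.02 m).
It fails at once if the circuit board is shifted by more than 20 mm (distance of board_mid from where it was at the start of the episode above 0.02 m).
It also fails if it takes over 56 s, if anything falls off the work surface, if the arm or the gripper's body presses on something with over 40 N, if the wrist force passes 120 N, or if a joint passes its speed limit or range.

## Working session

There is one attempt and no reset: what is moved stays moved. The work goes in short steps, Python scripts to look and compute and a shell command to move; the robot and the scene stay as the last step left them, time stands still between calls to the robot, and variables do not carry over. Pictures are saved under pics/ and viewed, at most 10 in all, crops included, and the job is handed in when it is done.

```bash
mkdir -p pics; ls; cat > h.py <<'E'
from station import *
import numpy as np, cv2
from scipy.spatial.transform import Rotation as Ro
def cam(name):
    s=read_state(); f=grab_frame(name)
    if name=="wrist":
        T=np.eye(4);T[:3,:3]=Ro.from_rotvec(s["orientation"]).as_matrix();T[:3,3]=s["eef_pos"]
        M=T@np.array(f["tool_from_camera"]); f["Rw"]=M[:3,:3]; f["tw"]=M[:3,3]
    else:
        R=np.array(f["R"]); f["Rw"]=R.T; f["tw"]=-R.T@np.array(f["t"])
    return f
def cloud(f):
    z=f["range_z"]; v,u=np.mgrid[:480,:640]
    P=np.stack([(u-f["cx"])/f["fx"]*z,(v-f["cy"])/f["fy"]*z,z],-1)
    return P@f["Rw"].T+f["tw"]
def px(f,X):
    c=f["Rw"].T@(np.array(X)-f["tw"]); return c[0]/c[2]*f["fx"]+f["cx"],c[1]/c[2]*f["fy"]+f["cy"]
E
python3 - <<'E'
from h import *
print(read_state())
for n in ["top","scene"]:
    f=cam(n); cv2.imwrite(f"pics/{n}0.png",f["frame"])
    for t in ["rod_grip","spare_grip","rest","jig","near_bush","far_bush","probe_face","meter_mid","battery_mid","board_mid"]:
        try: print(n,t,[(np.round(b["at"],3).tolist(),round(b["confidence"],2),np.round(px(f,b["at"])).tolist()) for b in boxes_of(n,t)])
        except Exception as e: print(t,e)
E
```

```text
pics
{'time_s': 0.0, 'joint_pos': array([-1.32808586e+00,  2.45794937e-01,  1.55903885e+00,  2.69484007e-06,
        1.33870487e+00, -1.74138912e-01]), 'qd': array([ 0.00041772, -0.00122935, -0.00062313,  0.00054968, -0.00025021,
       -0.00076045]), 'joint_torque': array([-4.40501017e-04, -4.29511392e+01, -3.26128757e+01, -2.01464459e-04,
        5.29944431e-03, -1.39724708e-05]), 'eef_pos': array([ 0.2630172 , -0.59378705,  0.23017922]), 'orientation': array([-3.07169993e+00, -6.49651620e-01,  1.00604833e-04]), 'contact_force': array([-0.42272317,  0.55312083, -0.20450043]), 'torque': array([-0.04923364, -0.03274815,  0.03217411]), 'finger_force': 0.0, 'width': 0.08533141253062475}
top rod_grip [([0.54, 0.24, 0.053], 0.86, [229.0, 265.0]), ([0.817, 0.148, 0.016], 0.79, [272.0, 161.0]), ([0.495, 0.27, 0.01], 0.55, [219.0, 285.0])]
top spare_grip [([0.461, 0.218, 0.055], 0.53, [236.0, 298.0])]
top rest [([0.47, 0.511, 0.015], 0.89, [123.0, 292.0]), ([0.495, 0.272, 0.013], 0.88, [218.0, 285.0])]
top jig [([0.525, -0.033, 0.018], 0.91, [340.0, 275.0])]
top near_bush [([0.525, -0.029, 
[... 469 characters left out ...]
grip [([0.465, 0.215, 0.055], 0.49, [349.0, 192.0]), ([0.541, 0.235, 0.055], 0.49, [369.0, 203.0]), ([0.502, 0.269, 0.012], 0.46, [368.0, 200.0])]
scene rest [([0.504, 0.266, 0.014], 0.91, [368.0, 201.0]), ([0.482, 0.507, 0.012], 0.83, [416.0, 167.0])]
scene jig [([0.542, -0.044, 0.016], 0.78, [299.0, 253.0])]
scene near_bush [([0.543, -0.044, 0.015], 0.75, [299.0, 253.0])]
scene far_bush [([0.538, -0.043, 0.015], 0.77, [299.0, 252.0])]
scene probe_face [([0.54, -0.043, 0.015], 0.24, [299.0, 252.0])]
scene meter_mid [([0.808, -0.103, 0.034], 0.57, [337.0, 321.0])]
scene battery_mid [([0.72, 0.274, 0.064], 0.63, [416.0, 230.0])]
scene board_mid [([0.424, -0.493, 0.015], 0.84, [149.0, 302.0])]
```

View pics/top0.png

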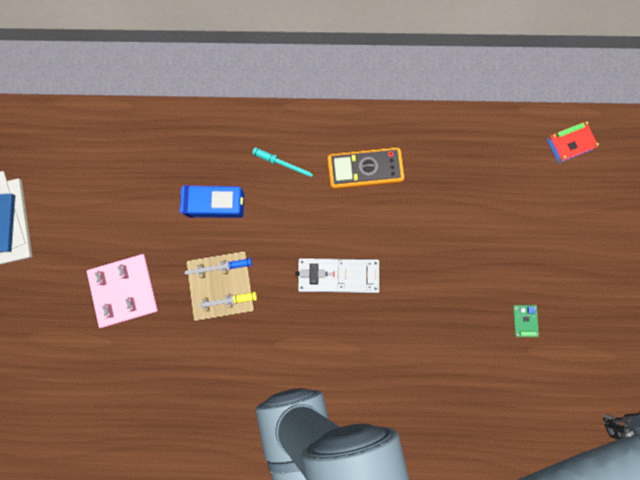

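```bash
python3 - <<'E'
import cv2
i=cv2.imread('pics/scene0.png'); c=i[130:330,220:460]; cv2.imwrite('pics/scene_c.png',cv2.resize(c,(720,600),interpolation=cv2.INTER_CUBIC))
E
```

```text
(no output)
```

View pics/scene_c.png

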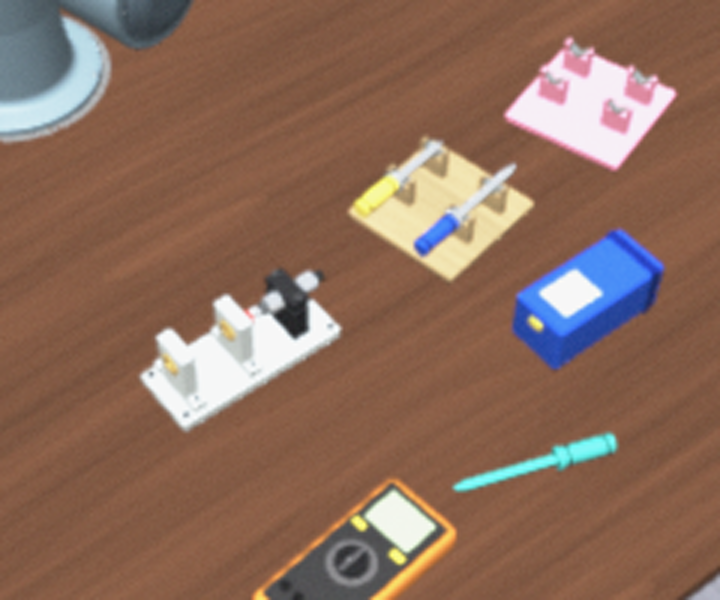

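The top view shows these candidates for the rod:
- the blue grip at about (240,264), on the wooden rest
- the yellow grip at (244,298)
- the turquoise driver-like decoy at (275,161)
- the empty pink rest at (122,290)

I choose the blue one. On the jig, the bushes are to the right at (372,275) and (340,275), and the sensor is on the left, so insertion runs along about +y.

```bash
cat >> h.py <<'E'
def fit(P):
    P=np.asarray(P); c=P.mean(0); d=np.linalg.svd(P-c,full_matrices=False)[2][0]
    return c,d,(P-c)@d
def rect(P):
    (c,wh,a)=cv2.minAreaRect((P[:,:2]*1000).astype(np.float32)); return np.array(c)/1000,np.array(wh),a
def tool(yaw,pos):
    """rows for tool-down pose with tool x at yaw (world), from present pose"""
    s=read_state(); R0=Ro.from_rotvec(s["orientation"]); 
    Rt=Ro.from_matrix(np.array([[np.cos(yaw),np.sin(yaw),0],[np.sin(yaw),-np.cos(yaw),0],[0,0,-1]]))
    return np.round(R0.inv().apply(np.array(pos)-s["eef_pos"])/.15,4),np.round((R0.inv()*Rt).as_rotvec()/(np.pi/4),4)
E
python3 - <<'E'
from h import *
f=cam("top"); C=cloud(f); hsv=cv2.cvtColor(f["frame"],cv2.COLOR_BGR2HSV)
m=(hsv[...,0]>105)&(hsv[...,0]<130)&(hsv[...,1]>150); 
v,u=np.mgrid[:480,:640]; m&=(u>180)&(u<262)&(v>250)&(v<320)&(C[...,2]>.03)
print("blue grip",m.sum(),C[m].mean(0))
for t,zl in [("rest",(.008,.02)),("jig",(.010,.022))]:
    for b in outline_of("top",t):
        k=b["pixels"]&(C[...,2]>zl[0])&(C[...,2]<zl[1])
        if k.sum()>20: print(t,b["confidence"],k.sum(),rect(C[k]))
for b in outline_of("top","rod_grip"):
    c,d,s=fit(C[b["pixels"]]); print("rod",b["confidence"],c,d,np.degrees(np.arctan2(d[1],d[0])),s.min(),s.max())
c=np.array([.535,.17])
print(tool(np.pi/2,[.5,.17,.30]))
E
```

```text
blue grip 142 [0.54591376 0.21238905 0.05600939]
rest 0.73 2795 (array([0.47516095, 0.51544281]), array([149.33688354, 150.98937988]), 18.021373748779297)
rest 0.69 2358 (array([0.49340381, 0.2698129 ]), array([149.8795166 , 149.49960327]), 10.930974960327148)
jig 0.92 1650 (array([ 0.52581122, -0.02888908]), array([ 80.21123505, 198.71931458]), 1.0111443996429443)
rod 0.67 [0.8164982  0.1335696  0.02094573] [-0.29125918 -0.13662122  0.94683828] -154.87009134183106 -0.04243524507211616 1.3371713144216082
rod 0.63 [0.5386858  0.25238187 0.05298954] [-0.03220417 -0.38645885  0.92174424] -94.76353426492989 -0.07309638999911933 1.2503131963389258
(array([ 3.5067, -4.0204, -0.4579]), array([ 0.    , -0.    , -1.4693]))
```

```bash
python3 -m handwheel '.88 -1 -.115 0 0 0;.88 -1 -.115 0 0 0;.88 -1 -.115 0 0 0;.88 -1 -.115 0 0 0;.88 -1 -.115 0 0 0' 1 60
for i in 1; do python3 -m handwheel '.88 -1 -.115 0 0 0;.88 -1 -.115 0 0 0;.88 -1 -.115 0 0 0;.88 -1 -.115 0 0 0;.88 -1 -.115 0 0 0'; done
python3 -m handwheel '.88 -1 -.115 0 0 0;.88 -1 -.115 0 0 0;.88 -1 -.115 0 0 0;.88 -1 -.115 0 0 0;.88 -1 -.115 0 0 0'
python3 -m handwheel '.88 -1 -.115 0 0 0;.88 -1 -.115 0 0 0;.88 -1 -.115 0 0 0;.88 -1 -.115 0 0 0;.88 -1 -.115 0 0 0'
python3 -c "
from h import *
print(read_state()['joint_pos'],tool(np.radians(100.9),[.53,.19,.28]))"
```

```text
time_s: 1.8
eef_pos: [0.3246, -0.3996, 0.2489]
orientation: [-3.072, -0.657, -0.002]
contact_force: [-1.0, -1.4, 0.3]
width: 0.0852
finger_force: 0.0
time_s: 2.3
eef_pos: [0.3845, -0.2095, 0.2667]
orientation: [3.071, 0.66, 0.003]
contact_force: [0.5, -0.4, 0.1]
width: 0.0856
finger_force: 0.0
time_s: 2.8
eef_pos: [0.4443, -0.0187, 0.2839]
orientation: [-3.071, -0.662, -0.003]
contact_force: [-0.2, -0.6, -0.2]
width: 0.085
finger_force: 0.0
time_s: 3.3
eef_pos: [0.5045, 0.1711, 0.3005]
orientation: [-3.071, -0.657, -0.001]
contact_force: [0.1, -0.6, 1.0]
width: 0.0855
finger_force: 0.0
[ 1.13544456e-01 -8.49019643e-02  1.78156551e+00  7.85162480e-04
  1.44416923e+00  1.26284318e+00] (array([ 0.207 , -0.0455,  0.1369]), array([ 3.0000e-04, -1.5000e-03, -1.7057e+00]))
```

```bash
python3 -m handwheel '0 0 0 0 0 -.85;0 0 0 0 0 -.85;0 0 0 0 0 -.85;0 0 0 0 0 -.85;0 0 0 0 0 -.85'
python3 -m handwheel '0 0 0 0 0 -.856;0 0 0 0 0 -.856;0 0 0 0 0 -.856;0 0 0 0 0 -.856;0 0 0 0 0 -.856'
python3 - <<'E'
from h import *
f=cam("wrist"); cv2.imwrite("pics/w1.png",f["frame"]); C=cloud(f)
print(tool(np.radians(100.9),[.53,.19,.28]), px(f,[.547,.213,.048]))
for b in outline_of("wrist","rod_grip"):
    p=C[b["pixels"]]; p=p[(p[:,2]>.035)&(p[:,2]<.08)]
    if len(p)<20: continue
    c,d,s=fit(p); print(b["confidence"],len(p),c,d,np.degrees(np.arctan2(d[1],d[0])),s.min(),s.max())
E
```

```text
time_s: 3.8
eef_pos: [0.5036, 0.1661, 0.3]
orientation: [2.689, 1.624, -0.001]
contact_force: [0.6, 0.2, -0.0]
width: 0.0859
finger_force: 0.0
time_s: 4.3
eef_pos: [0.5037, 0.1661, 0.3]
orientation: [2.003, 2.42, -0.001]
contact_force: [0.1, 0.6, 0.3]
width: 0.0854
finger_force: 0.0
(array([0.1236, 0.2024, 0.1335]), array([-0.0004,  0.0008, -0.0021])) (np.float64(367.0158330268744), np.float64(162.48617524268718))
0.85 2164 [0.53903855 0.25884124 0.05296648] [ 0.18329125 -0.98242876  0.03518586] -79.43185579501231 -0.09178858951131474 0.07212117592840146
```

View pics/w1.png

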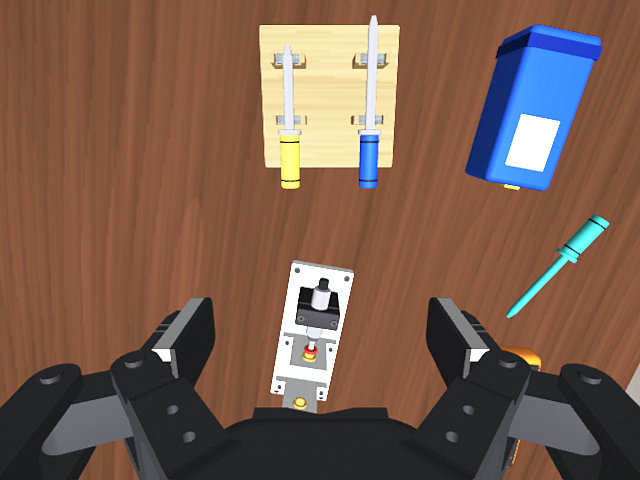

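Blue rod grip at (368,160) in the wooden rest, clear of the yellow one at (290,160). The jig's sensor and far bush are at (320,300) and (300,403).

```bash
cat >> h.py <<'E'
def plane(f,uv,z):
    uv=np.asarray(uv,float); d=np.stack([(uv[:,0]-f["cx"])/f["fx"],(uv[:,1]-f["cy"])/f["fy"],np.ones(len(uv))],-1)@f["Rw"].T
    return f["tw"]+d*((z-f["tw"][2])/d[:,2])[:,None]
def bluemask(f):
    h=cv2.cvtColor(f["frame"],cv2.COLOR_BGR2HSV); return (h[...,0]>105)&(h[...,0]<130)&(h[...,1]>150)
E
python3 - <<'E'
from h import *
f=cam("wrist"); C=cloud(f)
n,l,st,ce=cv2.connectedComponentsWithStats(bluemask(f).astype(np.uint8))
print([ (i,st[i].tolist(),ce[i].tolist()) for i in range(1,n) if st[i][4]>60])
k=(np.abs(C[...,0]-.547)<.03)&(np.abs(C[...,1]-.213)<.05)&bluemask(f)&(C[...,2]>.03)
v,u=np.nonzero(k); P=plane(f,np.c_[u,v],.05); print(rect(P), C[k].mean(0),C[k][:,2].max())
b=outline_of("wrist","rod_grip")[0]["pixels"]; v,u=np.nonzero(b); print(rect(plane(f,np.c_[u,v],.048)))
c,d,s=fit(plane(f,np.c_[u,v],.048)); print(c,np.degrees(np.arctan2(d[1],d[0])))
for b in boxes_of("wrist","near_bush")+boxes_of("wrist","far_bush")+boxes_of("wrist","jig"): print(b)
E
```

```text
[(1, [466, 24, 136, 166, 11867], [531.7016937726469, 96.3096823122946]), (2, [359, 135, 19, 53, 721], [367.71705963938973, 161.0499306518724])]
(array([0.63853381, 0.09668525]), array([ 89.62368774, 348.05514526]), 46.25382614135742) [0.54661477 0.21468798 0.05592257] 0.35725053518951627
(array([0.53701843, 0.26848779]), array([ 24.0488739, 165.9460907]), 13.25523853302002)
[0.53983721 0.25821806 0.048     ] 100.87504955296012
{'at': [0.5221, -0.0193, 0.0277], 'confidence': 0.9}
{'at': [0.5223, -0.0131, 0.0286], 'confidence': 0.84}
{'at': [0.6917, 0.2992, 0.0641], 'confidence': 0.69}
{'at': [0.5387, 0.2454, 0.0513], 'confidence': 0.19}
```

```bash
python3 - <<'E'
from h import *
print(tool(np.radians(100.9),[.547,.213,.12]))
E
```

```text
(array([0.2446, 0.3426, 1.2016]), array([-0.0001,  0.0002, -0.0074]))
```

```bash
python3 -m handwheel '.245 .343 .9 0 0 -.007;.245 .343 .9 0 0 -.007;.245 .343 .9 0 0 -.007;.245 .343 .9 0 0 -.007;.245 .343 .9 0 0 -.007'
python3 - <<'E'
from h import *
f=cam("wrist"); cv2.imwrite("pics/w2.png",f["frame"]); C=cloud(f)
k=(np.abs(C[...,0]-.547)<.03)&(np.abs(C[...,1]-.213)<.05)&bluemask(f)&(C[...,2]>.03)&(C[...,2]<.07)
v,u=np.nonzero(k); P=plane(f,np.c_[u,v],.05); print(k.sum(),rect(P), C[k].mean(0),C[k][:,2].max())
b=outline_of("wrist","rod_grip")
if b:
  v,u=np.nonzero(b[0]["pixels"]); c,d,s=fit(plane(f,np.c_[u,v],.048)); print(c,np.degrees(np.arctan2(d[1],d[0])))
print(tool(np.radians(100.9),[.547,.213,.029]))
E
```

```text
time_s: 5.15
eef_pos: [0.5464, 0.2136, 0.1646]
orientation: [-1.998, -2.423, 0.003]
contact_force: [0.8, -0.0, 0.8]
width: 0.0854
finger_force: 0.0
1394 (array([0.54813275, 0.21329901]), array([18.898283  , 55.37556839]), 11.522225379943848) [0.54748489 0.2159532  0.05454473] 0.058506112611802885
[0.53920493 0.2607122  0.048     ] 100.8179523160084
(array([-0.0023, -0.013 ,  0.928 ]), array([0.0059, 0.0003, 0.001 ]))
```

View pics/w2.png

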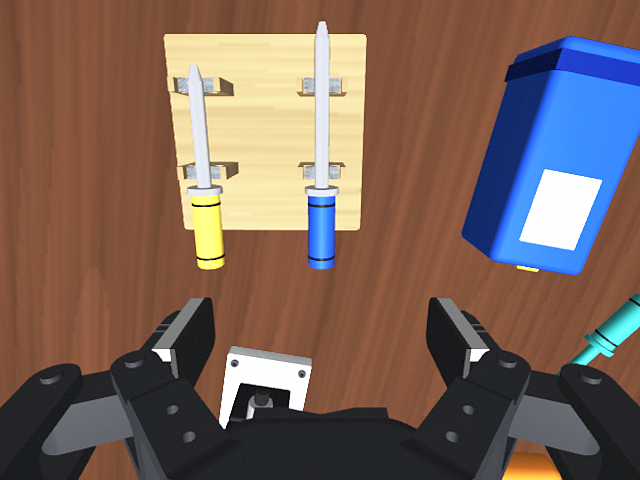

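Blue grip at (321,232), centred between the open fingers. The battery corner at (465,240) and the yellow grip at (208,230) are clear. Descending and gripping.

```bash
python3 -m handwheel '0 -.01 .25 0 0 0;0 -.01 .5 0 0 0;0 -.01 .7 0 0 0;0 -.01 .85 0 0 0;0 -.01 .93 0 0 0'
python3 -m handwheel '0 0 0 0 0 0;0 0 0 0 0 0;0 0 0 0 0 0;0 0 0 0 0 0;0 0 0 0 0 0' 0 80
python3 -m handwheel '0 0 0 0 0 0;0 0 0 0 0 0;0 0 0 0 0 0;0 0 0 0 0 0;0 0 0 0 0 0'
```

```text
time_s: 5.75
eef_pos: [0.5461, 0.2131, 0.0268]
orientation: [1.999, 2.422, 0.003]
contact_force: [-0.8, 0.2, 0.6]
width: 0.0852
finger_force: 0.0
time_s: 6.25
eef_pos: [0.5465, 0.2136, 0.027]
orientation: [1.998, 2.422, 0.004]
contact_force: [0.5, 0.7, 1.5]
width: 0.0177
finger_force: 77.9
time_s: 6.75
eef_pos: [0.5464, 0.2136, 0.0266]
orientation: [1.999, 2.422, 0.003]
contact_force: [4.5, 0.5, 5.4]
width: 0.0178
finger_force: 78.1
```

```bash
python3 -m handwheel '0 0 -.1 0 0 0;0 0 -.3 0 0 0;0 0 -.55 0 0 0;0 0 -.8 0 0 0;0 0 -1 0 0 0'
python3 -m handwheel '0 0 0 0 0 .11;0 0 0 0 0 .22;0 0 0 0 0 .22;0 0 0 0 0 .22;0 0 0 0 0 .22'
python3 - <<'E'
from h import *
f=cam("wrist"); cv2.imwrite("pics/w3.png",f["frame"])
print(tool(np.radians(91),[.530,-.285,.18]))
E
```

```text
time_s: 7.25
eef_pos: [0.5441, 0.2131, 0.177]
orientation: [-1.997, -2.423, 0.004]
contact_force: [1.0, -0.2, -0.4]
width: 0.018
finger_force: 78.1
time_s: 7.75
eef_pos: [0.5446, 0.2132, 0.175]
orientation: [-2.198, -2.243, 0.003]
contact_force: [0.0, 0.3, -1.4]
width: 0.0178
finger_force: 78.2
(array([-3.3191, -0.1639, -0.0306]), array([-0.0021,  0.0005,  0.0028]))
```

View pics/w3.png

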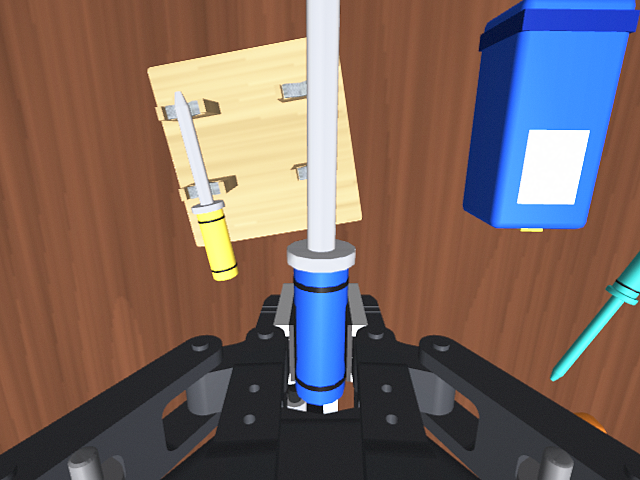

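Rod held at grip (320,330) with the shank running straight up at column about 322. Carrying it behind the jig.

```bash
python3 -m handwheel '-.25 -.041 0 0 0 0;-.55 -.041 0 0 0 0;-.83 -.041 0 0 0 0;-.83 -.041 0 0 0 0;-.83 -.041 0 0 0 0' >/dev/null
python3 -m handwheel '-.33 -.041 0 0 0 0;-.66 -.041 0 0 0 0;-.83 -.041 0 0 0 0;-.83 -.041 0 0 0 0;-.83 -.041 0 0 0 0' >/dev/null
python3 -m handwheel '-.33 -.041 0 0 0 0;-.66 -.041 0 0 0 0;-.83 -.041 0 0 0 0;-.83 -.041 0 0 0 0;-.83 -.041 0 0 0 0' > /dev/null
python3 -m handwheel '-.33 -.041 0 0 0 0;-.66 -.041 0 0 0 0;-.83 -.041 0 0 0 0;-.83 -.041 0 0 0 0;-.83 -.041 0 0 0 0'
python3 - <<'E'
from h import *
f=cam("wrist"); cv2.imwrite("pics/w4.png",f["frame"]); C=cloud(f); np.savez("w4.npz",C=C,fr=f["frame"])
g=cam("top"); G=cloud(g)
for F,K,n in ((f,C,"wrist"),(g,G,"top")):
    for b in outline_of(n,"jig"):
        p=K[b["pixels"]]
        for lo,hi in ((.009,.021),(.079,.089)):
            q=p[(p[:,2]>lo)&(p[:,2]<hi)]
            if len(q)>30: print(n,round(b["confidence"],2),lo,len(q),rect(q),np.median(q[:,2]))
print(read_state()["eef_pos"])
E
```

```text
time_s: 9.8
eef_pos: [0.5304, -0.2832, 0.1754]
orientation: [-2.198, -2.243, -0.001]
contact_force: [0.0, 0.5, -0.8]
width: 0.0176
finger_force: 78.3
wrist 0.91 0.009 1186 (array([ 0.5284397 , -0.12375703]), array([79.57350159, 10.07873631]), 0.3553321659564972) 0.013999413469466954
top 0.88 0.009 1658 (array([ 0.52584528, -0.02864101]), array([ 80.2817688 , 198.79582214]), 0.4875383675098419) 0.014784886023679
top 0.88 0.079 271 (array([ 0.52633307, -0.03459588]), array([ 45.19501495, 154.5196228 ]), 0.36259979009628296) 0.08353790115381554
[ 0.53030145 -0.28317351  0.17567872]
```

View pics/w4.png

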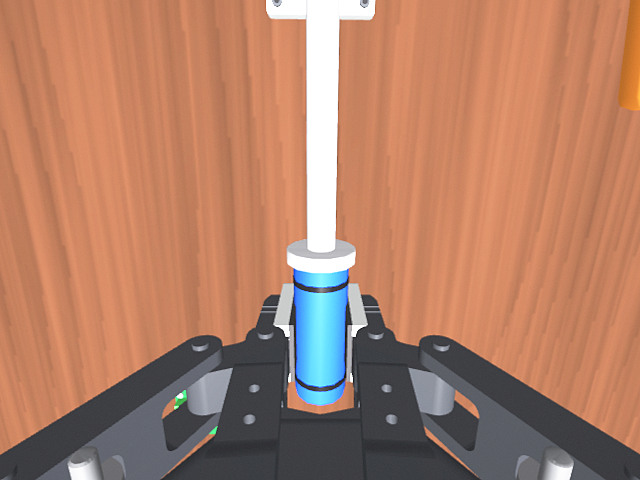

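Rod still straight in the hand, and the near edge of the jig plate is only just visible at rows 0–18. I'll move forward over the jig for a better look at the posts relative to the rod.

```bash
python3 -m handwheel '.3 0 -.1 0 0 0;.6 0 -.1 0 0 0;.9 0 -.1 0 0 0;1 0 -.1 0 0 0;1 0 -.1 0 0 0'>/dev/null
python3 -m handwheel '.2 0 0 0 0 0;.2 0 0 0 0 0;.2 0 0 0 0 0;.2 0 0 0 0 0;.2 0 0 0 0 0'
python3 - <<'E'
from h import *
f=cam("wrist"); cv2.imwrite("pics/w5.png",f["frame"]); C=cloud(f); np.savez("w5.npz",C=C,fr=f["frame"])
s=read_state(); R0=Ro.from_rotvec(s["orientation"]); T=R0.inv().apply(C.reshape(-1,3)-s["eef_pos"]).reshape(C.shape)
# shank in tool frame
k=(np.abs(T[...,1])<.02)&(T[...,2]<.0)&(T[...,2]>-.06)&(T[...,0]>.035)&(T[...,0]<.14)
p=T[k]; print(len(p))
for a in np.arange(.04,.14,.012):
    q=p[(p[:,0]>=a)&(p[:,0]<a+.012)]
    if len(q)>20: print(round(a+.006,3),"ymid",(q[:,1].min()+q[:,1].max())/2,np.ptp(q[:,1]),"ztop",np.percentile(q[:,2],5),len(q))
k=(C[...,2]>.0815)&(C[...,2]<.0875)&(C[...,1]<.01)&(np.abs(C[...,0]-.527)<.04)
l=cv2.connectedComponents(k.astype(np.uint8))[1]; 
for i in range(1,l.max()+1):
    q=C[l==i]
    if len(q)>80: print("post",len(q),q.min(0),q.max(0),np.median(q[:,2]))
E
```

```text
time_s: 11.0
eef_pos: [0.5268, -0.1061, 0.1908]
orientation: [2.202, 2.24, -0.0]
contact_force: [0.5, 0.1, -1.2]
width: 0.0176
finger_force: 78.3
7620
0.046 ymid 0.0012513652095172518 0.010051223771372592 ztop -0.025125755263019356 1008
0.058 ymid 0.0013272950761980438 0.009840012435865497 ztop -0.025086685475615312 1100
0.07 ymid 0.0014553425775460298 0.009877291272549136 ztop -0.025013951654920086 1206
0.082 ymid 0.0015898494977907762 0.009872621038701493 ztop -0.025122947187471354 1288
0.094 ymid 0.0014889526617557656 0.009868920646021228 ztop -0.02506323066838455 1417
0.106 ymid 0.0015816037927979419 0.010009685632177667 ztop -0.025258517615191364 1198
post 441 [ 0.50566844 -0.04219763  0.08151092] [ 0.51715094 -0.02672628  0.08543169] 0.08309361906886281
post 435 [ 0.53799997 -0.04165043  0.08154446] [ 0.54958052 -0.02617175  0.08519642] 0.08315848831182096
post 304 [ 0.5066308  -0.11248299  0.08155456] [ 0.51750926 -0.09606793  0.08467699] 0.08297907796465412
post 299 [ 0.53879508 -0.11157357  0.08156865] [ 0.55007923 -0.09593705  0.0849654 ] 0.08311001116733116
```

View pics/w5.png

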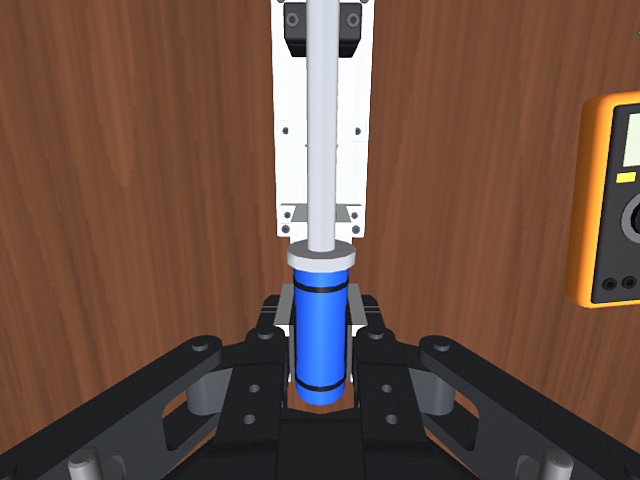

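Rod measured level in the tool. Its yaw matches the jig (posts seen either side of the shank, near (290,210)/(350,210)). Backing off and lowering to bore height.

```bash
python3 -m handwheel '-.3 0 0 0 0 0;-.6 0 0 0 0 0;-.9 0 0 0 0 0;-1 0 0 0 0 0;-1 0 0 0 0 0'>/dev/null
python3 -m handwheel '-.13 0 0 0 0 0;-.13 0 0 0 0 0;-.13 0 0 0 0 0;-.13 0 0 0 0 0'
python3 -c "
from h import *
print(tool(np.radians(90.98),[.5293,-.276,.041]))"
```

```text
time_s: 11.95
eef_pos: [0.5299, -0.2736, 0.1907]
orientation: [-2.199, -2.243, -0.0]
contact_force: [-1.2, 0.5, -1.0]
width: 0.0178
finger_force: 78.3
(array([-0.0162, -0.004 ,  0.998 ]), array([-0.0003, -0.0005,  0.0031]))
```

```bash
python3 -m handwheel '-.016 -.004 .2 0 0 0;-.016 -.004 .5 0 0 0;-.016 -.004 .75 0 0 0;-.016 -.004 .9 0 0 0;-.016 -.004 .998 0 0 0'>/dev/null
python3 -m handwheel '0 0 0 0 0 0;0 0 0 0 0 0'
python3 - <<'E'
from h import *
f=cam("wrist"); C=cloud(f); g=cam("scene"); cv2.imwrite("pics/s6.png",cv2.resize(g["frame"][190:310,210:350],(700,600),interpolation=cv2.INTER_CUBIC))
s=[read_state() for _ in range(1)][0]; R0=Ro.from_rotvec(s["orientation"]); T=R0.inv().apply(C.reshape(-1,3)-s["eef_pos"]).reshape(C.shape)
print(s["eef_pos"],2*np.degrees(np.arctan2(s["orientation"][1],s["orientation"][0])))
for a in np.arange(.05,.17,.02):
    q=T[(np.abs(T[...,1])<.02)&(T[...,2]<.0)&(T[...,2]>-.06)&(T[...,0]>a)&(T[...,0]<a+.02)]
    if len(q)>20: print(round(a+.01,3),(q[:,1].min()+q[:,1].max())/2,np.percentile(q[:,2],5))
k=(C[...,2]>.07)&(C[...,2]<.1)&(C[...,1]>-.125)&(np.abs(C[...,0]-.527)<.04); q=C[k]; print(k.sum(), q.min(0) if k.sum() else 0,q.max(0) if k.sum() else 0)
E
```

```text
time_s: 12.65
eef_pos: [0.5301, -0.2772, 0.0422]
orientation: [2.199, 2.241, 0.0]
contact_force: [0.5, -0.6, -0.0]
width: 0.0175
finger_force: 78.3
[ 0.53054834 -0.27771885  0.04311843] 91.0799127388635
0.06 0.0008155561720661086 -0.024271994528194698
0.08 0.0010097814362233209 -0.02424763183886509
0.1 0.0010146507801154642 -0.02428140420134182
0 0 0
```

View pics/s6.png

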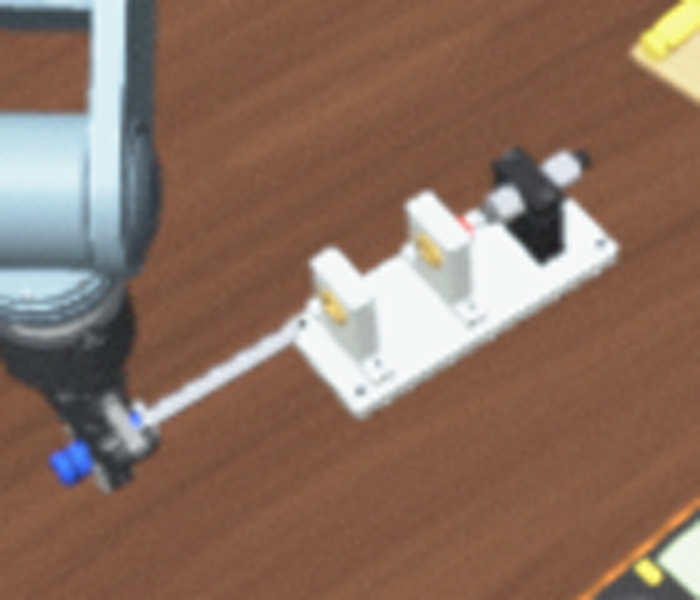

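Scene crop: rod points at the near bush (335,300), tip at about (300,330), just short of it. Pose readings are noisy (about 1 mm), so I'll recompute the relative offset from the w5 cloud plus the commanded displacement, and average the current pose.

```bash
python3 - <<'E'
from h import *
C=np.load("w5.npz")["C"]
k=(np.abs(C[...,0]-.527)<.02)&(C[...,2]>.19)&(C[...,2]<.235)&(C[...,1]>-.06)&(C[...,1]<.03)
p=C[k]; ys=[];xm=[];zt=[]
for a in np.arange(-.06,.03,.01):
    q=p[(p[:,1]>a)&(p[:,1]<a+.01)]
    if len(q)>50: ys.append(q[:,1].mean()); xm.append((q[:,0].min()+q[:,0].max())/2); zt.append(np.percentile(q[:,2],95))
a=np.polyfit(ys,xm,1); b=np.polyfit(ys,zt,1); print("rod x",a,"z",b, ys[0],ys[-1], np.polyval(b,0)-.005)
# posts: per-y-column outer edges
ex=[]
for lo,hi in ((-.11,-.098),(-.040,-.028)):
    q=C[(C[...,2]>.0815)&(C[...,2]<.0875)&(C[...,1]>lo)&(C[...,1]<hi)&(np.abs(C[...,0]-.527)<.03)]
    ex.append(((lo+hi)/2,(np.percentile(q[:,0],1)+np.percentile(q[:,0],99))/2,np.median(q[:,2])))
print(ex); sl=(ex[1][1]-ex[0][1])/(ex[1][0]-ex[0][0]); print("jig slope",sl)
s=[]
for i in range(12):
    grab_frame("top"); t=read_state(); s.append(np.r_[t["eef_pos"],t["orientation"]*np.sign(t["orientation"][0])])
s=np.array(s); m=s.mean(0); print("mean",m,s.std(0),"yaw",2*np.degrees(np.arctan2(m[4],m[3])))
yaw=np.radians(91.05); d=np.array([np.cos(yaw),np.sin(yaw)])*-.1719+np.array([np.sin(yaw),-np.cos(yaw)])*-.0006
tipy=-.138   # new tip y
oldy=tipy-d[1]
print("tip now x",np.polyval(a,oldy)+d[0],"axis x",ex[0][1]+sl*(tipy-ex[0][0]),"z rod",np.polyval(b,oldy)-.005-.1497,"axis z",(ex[0][2]+ex[1][2])/2-.022)
E
```

```text
rod x [-0.01220747  0.52652731] z [0.00272905 0.21598811] -0.05490138121233962 0.0015811304388072414 0.21098810770233736
[(-0.10400000000000001, np.float64(0.5282770425404774), np.float64(0.08307379554768811)), (-0.034, np.float64(0.5275598654192539), np.float64(0.08314807131419331))]
jig slope -0.010245387446049048
mean [ 5.29639129e-01 -2.77197508e-01  4.18098680e-02  2.19981526e+00
  2.24112764e+00  2.22969077e-04] [0.00041499 0.00028355 0.00068292 0.00089003 0.00080199 0.00020838] yaw 91.06597029505646
tip now x 0.5286638522074281 axis x 0.528625385713643 z rod 0.06138057388094734 axis z 0.06111093343094071
```

```bash
python3 -m handwheel '.06 0 0.002 0 0 0;.12 .001 .002 0 0 0;.18 .0015 .002 0 0 0;.24 .002 .002 0 0 0;.27 .002 .002 0 0 0'
python3 -m handwheel '.06 .0005 0 0 0 0;.12 .001 0 0 0 0;.18 .0015 0 0 0 0;.2 .0016 0 0 0 0;.2 .0016 0 0 0 0'
python3 -c "
from h import *
s=[]
for i in range(8): grab_frame('top'); t=read_state(); s.append(np.r_[t['eef_pos'],t['contact_force'],t['torque']])
print(np.round(np.mean(s,0),4))"
```

```text
time_s: 13.85
eef_pos: [0.5288, -0.2351, 0.0408]
orientation: [-2.199, -2.243, -0.0]
contact_force: [-0.3, 0.6, -1.7]
width: 0.0178
finger_force: 78.3
time_s: 14.35
eef_pos: [0.5285, -0.2059, 0.0408]
orientation: [-2.2, -2.243, 0.0]
contact_force: [-0.0, 0.1, -0.3]
width: 0.018
finger_force: 78.3
[ 0.5285 -0.2066  0.0408  0.0916  0.0456 -0.617  -0.0413  0.0158 -0.0117]
```

```bash
python3 -m handwheel '.05 .0004 0 0 0 0;.1 .0008 0 0 0 0;.15 .0012 0 0 0 0;.2 .0016 0 0 0 0;.23 .0018 0 0 0 0'
python3 -m handwheel '0 0 0 0 0 0;0 0 0 0 0 0'
python3 - <<'E'
from h import *
g=cam("scene"); cv2.imwrite("pics/s7.png",cv2.resize(g["frame"][190:310,210:350],(700,600),interpolation=cv2.INTER_CUBIC))
E
```

```text
time_s: 15.25
eef_pos: [0.528, -0.1709, 0.0407]
orientation: [-2.2, -2.243, 0.0]
contact_force: [-0.3, -0.4, -0.9]
width: 0.0178
finger_force: 78.3
time_s: 15.45
eef_pos: [0.5282, -0.1718, 0.0408]
orientation: [2.2, 2.242, -0.0]
contact_force: [0.3, -0.2, -0.5]
width: 0.0178
finger_force: 78.3
```

View pics/s7.png

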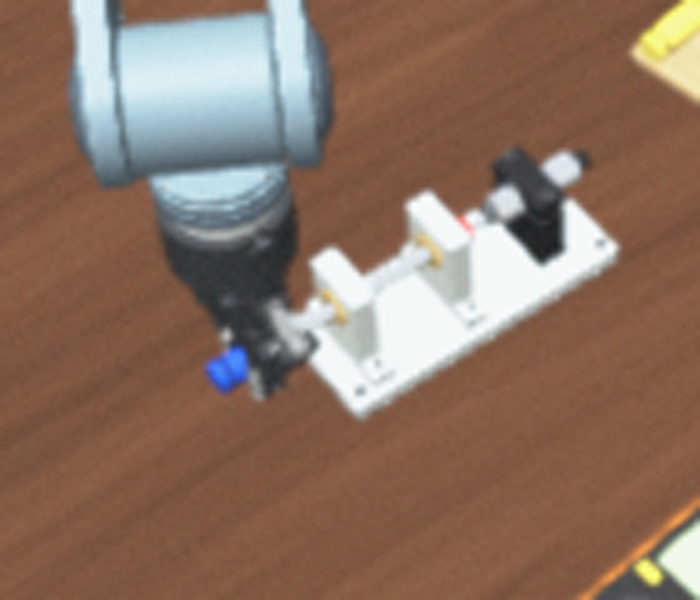

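The shank spans both posts and enters the far bush at (430,250). Pushing on, with force watched.

```bash
python3 -m handwheel '.03 .0002 0 0 0 0;.06 .0004 0 0 0 0;.09 .0007 0 0 0 0;.1 .0008 0 0 0 0;.1 .0008 0 0 0 0' - 110
python3 -m handwheel '.01 0 0 0 0 0;.02 0 0 0 0 0;.03 0 0 0 0 0;.03 0 0 0 0 0'
python3 -m handwheel '.01 0 0 0 0 0;.01 0 0 0 0 0;.01 0 0 0 0 0'
python3 -m handwheel '.01 0 0 0 0 0;.01 0 0 0 0 0;.01 0 0 0 0 0'
```

```text
time_s: 16.0
eef_pos: [0.528, -0.1569, 0.0409]
orientation: [2.2, 2.242, -0.001]
contact_force: [-0.7, -1.4, -1.2]
width: 0.0171
finger_force: 107.3
time_s: 16.4
eef_pos: [0.528, -0.1527, 0.0409]
orientation: [2.2, 2.242, -0.0]
contact_force: [-0.7, -5.4, -1.1]
width: 0.0171
finger_force: 107.5
time_s: 16.7
eef_pos: [0.528, -0.1513, 0.0409]
orientation: [2.2, 2.242, -0.0]
contact_force: [-1.7, -5.3, -0.5]
width: 0.0173
finger_force: 107.5
time_s: 17.0
eef_pos: [0.528, -0.1499, 0.0409]
orientation: [2.2, 2.241, -0.001]
contact_force: [-0.9, -5.9, -1.1]
width: 0.017
finger_force: 107.5
```

```bash
python3 -m handwheel '.008 0 0 0 0 0;.008 0 0 0 0 0;.008 0 0 0 0 0'
python3 -m handwheel '.008 0 0 0 0 0;.008 0 0 0 0 0;.008 0 0 0 0 0'
python3 -m handwheel '.008 0 0 0 0 0;.008 0 0 0 0 0;.008 0 0 0 0 0'
```

```text
time_s: 17.3
eef_pos: [0.528, -0.1489, 0.041]
orientation: [2.2, 2.241, -0.001]
contact_force: [-0.9, -5.7, -0.4]
width: 0.017
finger_force: 107.5
time_s: 17.6
eef_pos: [0.528, -0.1489, 0.041]
orientation: [2.198, 2.24, -0.003]
contact_force: [-1.3, -12.1, -2.8]
width: 0.017
finger_force: 107.5
time_s: 17.9
eef_pos: [0.528, -0.1489, 0.0411]
orientation: [2.197, 2.239, -0.005]
contact_force: [-1.0, -16.5, -5.0]
width: 0.0174
finger_force: 107.4
```

The collar has stopped against the flange: position is stalled at y = -0.1489 and the force is rising past the spring's. One last look.

```bash
python3 - <<'E'
from h import *
g=cam("scene"); cv2.imwrite("pics/s8.png",cv2.resize(g["frame"][190:310,210:350],(700,600),interpolation=cv2.INTER_CUBIC))
for i in range(4): grab_frame("top")
s=read_state(); print(s["eef_pos"],s["contact_force"],s["finger_force"],s["qd"].round(3))
E
```

```text
[ 0.52804986 -0.14889176  0.04108445] [ -1.898579   -16.76975459  -4.30091568] 107.4418294429779 [-0.001 -0.     0.001  0.002  0.001 -0.   ]
```

View pics/s8.png

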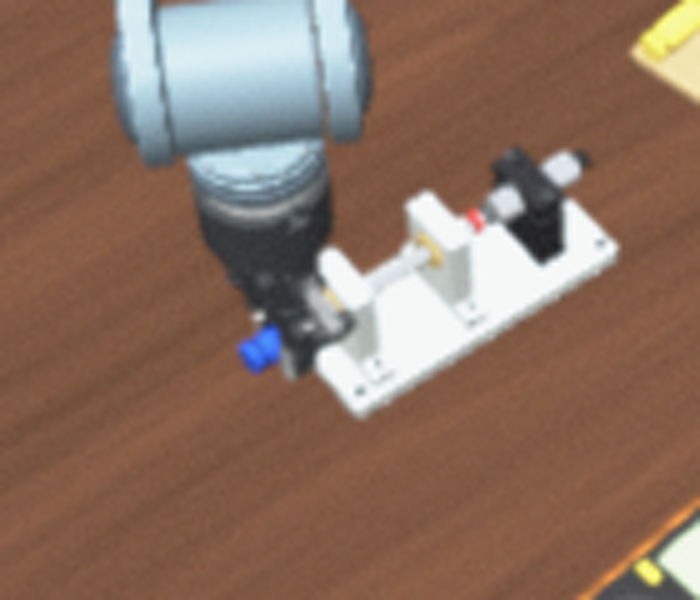

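The collar is against the near bush at (325,300), and the red tip at (475,218) has been pushed toward the sensor barrel. Handing in.

```bash
python3 -c "
from station import *
print(close_job())"
```

```text
the job is handed in; nothing more can be done
None
```

The job is handed in with the blue rod through both bushes, its collar stopped against the near flange and the sensor's red tip pressed in; the gripper is still holding it home at about 17 N push and 107 N grip, and the verdict was not shown.

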